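# Clear the pile off the illustration

### The job

Somebody has left a pile standing on the painted illustration. Take it apart from the top down, one thing at a time, and put each thing back where it lives: the yellow tape roll over the post of the tape spindle, the red and the black ink bottle upright in the well of the block of their own colour, and the white paint tin flat in the wooden tray, lid up. Do not tip or drop the glass bottles, and leave the spectacles and the water pot where they are.

Things in the scene. Friction and masses are not known exactly. Their poses are not given: they have to be found in the camera images.
- tape_roll: roll of yellow artist's tape lying flat on top of the pile, across the caps of both ink bottles: outside diameter 64, bore 32, 25 high. About 80 g. Origin: centre of its underside, on the bore's axis; z up along the bore. (Sizes in mm.)
- ink_red: red ink: a squat round glass ink bottle with a screw cap, upright, 54 high: body 42 in diameter up to 36, then a shoulder, and a cap 34 in diameter from 40 to 54. About 100 g. Origin: centre of its underside; z up. At the start it stands on the paint tin, near one end of it; which end varies. (Sizes in mm.)
- ink_black: black ink: a squat round glass ink bottle with a screw cap, upright, 54 high: body 42 in diameter up to 36, then a shoulder, and a cap 34 in diameter from 40 to 54. About 100 g. Origin: centre of its underside; z up. At the start it stands on the paint tin, near the other end, about 64 from the red one between centres. (Sizes in mm.)
- tin: flat white closed paint tin, 65 (x) by 130 (y), 24 high, lying on the illustration (a painted board 3 thick) under the two bottles. About 220 g. Origin: centre of its underside; y along its length, z up through the lid. (Sizes in mm.)
- spindle: tape spindle: a dark round steel base, 92 in diameter and 12 high, with one upright metal post in its middle, 14 in diameter, its rounded tip 55 above the table. It stands fast. Origin: centre of the base's underside, on the post's axis; z up. (Sizes in mm.)
- block_red: a tip-proof wooden bottle block, 84 x 84, 18 high, with one round well in its middle, 58 in diameter and 12 deep (its floor is 6 above the table, the bottle has 8 of play all round). It stands fast. Origin: centre of the block's underside, under the well; z up. Rim and felt in the well are red. (Sizes in mm.)
- block_black: a tip-proof wooden bottle block, 84 x 84, 18 high, with one round well in its middle, 58 in diameter and 12 deep (its floor is 6 above the table, the bottle has 8 of play all round). It stands fast. Origin: centre of the block's underside, under the well; z up. Rim and felt in the well are black. (Sizes in mm.)
- tray: low dark wooden tray with grey felt, outside 123 (x) by 163 (y), walls 4 thick and 12 high, inner floor 4 above the table, inside 115 by 155. It stands fast. Origin: centre of its underside; y along its length, z up. (Sizes in mm.)
- spectacles: bystander: folded black spectacles, 140 long along y, 45 deep, 44 high, standing on the table, loose and light. Origin: centre of the lower edge of the lenses. (Sizes in mm.)
- water_pot: bystander: open white ceramic water pot, 68 in diameter, 60 high, loose. Origin: centre of its underside. (Sizes in mm.)
Not all that is in view belongs to the job. There is more than one size of the tape_roll; the job needs the middle-sized.

How it is judged:
At the end, for the whole second after the job is handed in: Roll flat on the spindle's base round its post (axes within 12 mm, at most 5 mm high), each bottle upright on the well floor of its own colour (12 mm, 4 mm), tin flat in the tray, lid up (centres within 30 mm, at most 4 mm above the floor); all four released and at rest (horizontal distance between tape_roll and spindle below 0.012 m and z of tape_roll in the frame of spindle between 0 and 0.017 m and angle between tape_roll's own z axis and vertical below 0.1 rad and linear speed of each of tape_roll, ink_red, ink_black, tin below 0.01 m/s and angular speed of each of tape_roll, ink_red, ink_black, tin below 0.1 rad/s and horizontal distance between ink_red and block_red below 0.012 m and z of ink_red in the frame of block_red between 0 and 0.01 m and angle between each of ink_red, ink_black's own z axis and vertical below 0.08 rad and horizontal distance between ink_black and block_black below 0.012 m and z of ink_black in the frame of block_black between 0 and 0.01 m and horizontal distance between tin and tray below 0.03 m and z of tin in the frame of tray between 0 and 0.008 m and angle between tin's own z axis and vertical below 0.05 rad); the robot touches nothing.
It fails at once if an ink bottle is tipped (leans more than 35 degrees) (angle between any of ink_red, ink_black's own z axis and vertical above 0.61 rad).
It fails at once if a glass ink bottle is dropped (free of the fingers it moves faster than 0.65 m/s: a fall of over 20 mm) ((linear speed of ink_red above 0.65 m/s and contact force between the fingers and ink_red below 0.05 N) or (linear speed of ink_black above 0.65 m/s and contact force between the fingers and ink_black below 0.05 N)).
It fails at once if the tin is carried off with a bottle still on it, or a bottle with the tape roll still on it ((distance of tin from where it was at the start of the episode above 0.05 m and contact force between tin and ink_red above 0.2 N) or (distance of tin from where it was at the start of the episode above 0.05 m and contact force between tin and ink_black above 0.2 N) or (distance of ink_red from where it was at the start of the episode above 0.05 m and contact force between tape_roll and ink_red above 0.1 N) or (distance of ink_black from where it was at the start of the episode above 0.05 m and contact force between tape_roll and ink_black above 0.1 N)).
It fails at once if the spectacles or the water pot are disturbed (moved more than 20 mm) (distance of any of spectacles, water_pot from where it was at the start of the episode above 0.02 m).
It also fails if it takes over 120 s, if anything falls off the work surface, if the arm or the gripper's body presses on something with over 40 N, if the wrist force passes 120 N, or if a joint passes its speed limit or range.

### The arm

A 6-joint arm with a two-finger parallel gripper is mounted at the origin on the work surface. World frame = base frame: x ahead of the robot, y to its left, z up, the work surface at z = 0. Lengths are in m, angles in rad, forces in N, time in s.
With the tool pointing down it reaches from about 0.225 to 0.725 m from the base axis. Payload 3.1 kg.
Tool frame: the origin (TCP) lies midway between the tips of the shut fingers; the grasp point (between the pads) lies 19 mm behind it; z points along the fingers, y is the line along which they close (so a half turn about z gives the same grasp; the last joint's range is limited). The gripper opens to 85 mm and grips with 20 to 120 N. Pads are 22 mm wide; open, the fingers measure 114 mm over their backs; the gripper's body (76 mm by 85 mm) begins 54 mm behind the grasp point. The pads swing forward as they close: fully open they stand 13 mm farther back than shut.
Start: joints at [1.073, 0.048, 0.099, 1.622, 0, 1.443], TCP at [0.19, 0.489, 0.231] pointing down, gripper open.
Joint ranges: [-2.91, 2.91], [-0.99, 1.94], [-1.21, 1.42], [-2.12, 2.29], [-1.49, 1.47], [-3.14, 3.14]. Speed limits (rad/s): [2.79, 2.79, 3.14, 3.14, 3.14, 3.14].

### API

Orientations are given as a 3x3 rotation matrix whose columns are the frame's x, y, z axes.
In Python, from workcell import arm gives the robot as it stands. The module is installed in compiled form; this text tells all that it offers.
- The arm moves only by the shell command python3 -m inch 'ROWS' [FORCE]. ROWS is JSON, a list that holds one entry, the list of rows, each a list of 7 numbers: the opening, from 0 (shut) to 1 (fully open), then the shift along the tool's x, y, z in cm, then the turn, a rotation vector about the tool's x, y, z in rad. In form: [[[claw, x, y, z, ax, ay, az], ...]]. A call has 1 to 12 rows; each row is the pose to reach, as a shift and turn from the pose commanded when the call began, along the tool's axes at that moment; what a row does not reach only later rows make up. A row lasts 1/12 s, in which the tool goes at most 41.7 mm and 7.16 degrees, less where a joint would pass 70% of its speed; a pose out of reach is approached as far as the arm can. A call with a gripper value outside its range is refused whole. The fingers move at their own pace and stop on an object; FORCE is the grip in N (left out, the last holds). Time passes only in rows, so rows that repeat a pose let the fingers close. It gives the time, the measured TCP pose, the force, the opening and the grip force at its end, in the units of the state.
- arm.sense(): the state, without advancing time (a new reading comes with each control period).
- arm.camera(name): name is "scene" or "top"; returns (picture, depth): 400x640x3 uint8, blue, green, red; 400x640 float32, m along the optical axis (not along the pixel's ray), 0 where there is no reading.
- arm.calibration(name): a dict with "mtx" (3x3 intrinsics, pixels), "world_to_cam" (4x4, takes a point from world to camera coordinates). Camera axes: x right, y down, z forward; pixel columns grow to the right and rows downward; lengths in m; the calibration is good to about 2 mm. A picture is of the moment at which its call begins. calibration takes no time and is no camera call.
- arm.finish_job(): hands the job in; it is judged then, once.
Trained networks look in the newest picture that a camera, given by its name, has taken for a name from the list of things; names that differ only in an ending like _2 or _b are one class to them, and where a whole thing is asked for, a point or a joint stands for the part that bears it (a point fixed in the world has none). Each returns a list of dicts, best first, with "conf" (0 to 1); they miss things now and then, are a little off and sometimes report something else, mostly with a low value. They report only what shows in the picture. A call takes as long as a camera call. They do not tell look-alikes from the thing itself.
- arm.cut_out(camera, query): "mask" (400x640 bool, what is visible of it) and "extent" ([left, top, right, bottom] in pixels, round what is visible of it).
The state is a dict: "clock": time; "qpos": joint angles; "dq": joint speeds; "joint_torque": joint torques, N m; "position": TCP position; "tcp_rot": TCP orientation; "wrist_force": force on the tool from outside, world axes, zero at the start; "moment": the same for the moment, N m; "finger_gap": finger opening in m; "gripper_force": force on a finger pad.
Only numpy, scipy, OpenCV 4.12 (cv2) and the standard library are available. Lean on these libraries where they do the work, as an engineer would, in place of code of your own. Each camera call takes 0.05 s, during which the arm holds its last target. There are 200 camera calls.

## Working session

There is one attempt and no reset: what is moved stays moved. The work goes in short steps, Python scripts to look and compute and a shell command to move; the robot and the scene stay as the last step left them, time stands still between calls to the robot, and variables do not carry over. Pictures are saved under pics/ and viewed, at most 14 in all, crops included, and the job is handed in when it is done.

```bash
mkdir -p pics; cat > h.py <<'E'
import numpy as np,cv2
from workcell import arm
def cloud(cam,depth):
    c=arm.calibration(cam);K=c["mtx"];T=np.linalg.inv(c["world_to_cam"])
    v,u=np.mgrid[:400,:640]
    P=np.stack([(u-K[0,2])/K[0,0]*depth,(v-K[1,2])/K[1,1]*depth,depth],-1)
    W=P@T[:3,:3].T+T[:3,3]; W[depth<=0]=np.nan
    return W
E
python3 - <<'E'
from h import *
s=arm.sense();print(s["position"],s["tcp_rot"],s["clock"])
for cam in("top","scene"):
    p,d=arm.camera(cam);cv2.imwrite(f"pics/{cam}0.png",p);W=cloud(cam,d);np.save(cam,W)
    for n in "tape_roll ink_red ink_black tin spindle block_red block_black tray spectacles water_pot".split():
        for r in arm.cut_out(cam,n)[:3]:
            m=r["mask"];Q=W[m];Q=Q[~np.isnan(Q[:,0])]
            if len(Q)==0: continue
            zt=np.percentile(Q[:,2],95);t=Q[Q[:,2]>zt-.006]
            print(cam,n,round(r["conf"],2),np.round(r["extent"]),"ztop",zt.round(3),"topmid",((np.percentile(t,2,axis=0)+np.percentile(t,98,axis=0))/2).round(3)[:2],"size",(np.percentile(t,98,axis=0)-np.percentile(t,2,axis=0)).round(3)[:2])
E
```

```text
[0.18944712 0.48897139 0.23011817] [[-9.32412830e-01  3.61393131e-01 -1.14878731e-03]
 [ 3.61394805e-01  9.32410641e-01 -2.04739485e-03]
 [ 3.31227079e-04 -2.32418299e-03 -9.99997244e-01]] 0.0
top tape_roll 0.81 [304. 162. 327. 184.] ztop 0.109 topmid [0.656 0.023] size [0.056 0.058]
top tape_roll 0.74 [311. 117. 321. 131.] ztop 0.023 topmid [0.822 0.014] size [0.042 0.038]
top tape_roll 0.64 [340.  97. 366. 129.] ztop 0.039 topmid [ 0.848 -0.097] size [0.081 0.078]
top ink_red 0.61 [299. 169. 314. 178.] ztop 0.105 topmid [0.664 0.052] size [0.023 0.006]
top tin 0.82 [294. 164. 341. 189.] ztop 0.032 topmid [0.65  0.021] size [0.069 0.128]
top spindle 0.72 [402. 184. 430. 215.] ztop 0.018 topmid [ 0.577 -0.281] size [0.08 0.08]
top block_red 0.87 [216. 183. 248. 214.] ztop 0.022 topmid [0.596 0.289] size [0.086 0.086]
top block_black 0.69 [209. 235. 236. 267.] ztop 0.021 topmid [0.436 0.322] size [0.082 0.081]
top tray 0.8 [304. 220. 364. 269.] ztop 0.012 topmid [ 0.446 -0.02 ] size [0.128 0.161]
top spectacles 0.65 [405. 241. 441. 257.] ztop 0.034 topmid [ 0.394 -0.333] size [0.005 0
[... 607 characters left out ...]
op 0.028 topmid [0.672 0.023] size [0.06  0.129]
scene spindle 0.96 [231. 167. 259. 191.] ztop 0.036 topmid [ 0.58  -0.278] size [0.011 0.013]
scene block_red 0.86 [416. 214. 454. 241.] ztop 0.02 topmid [0.599 0.293] size [0.09  0.088]
scene block_black 0.67 [435. 177. 465. 202.] ztop 0.02 topmid [0.44  0.323] size [0.084 0.081]
scene tray 0.59 [309. 156. 365. 189.] ztop 0.011 topmid [ 0.45  -0.017] size [0.132 0.164]
scene tray 0.58 [320. 183. 345. 209.] ztop 0.107 topmid [0.66  0.026] size [0.061 0.058]
scene spectacles 0.58 [248. 133. 283. 154.] ztop 0.031 topmid [ 0.422 -0.272] size [0.052 0.121]
scene water_pot 0.83 [486. 205. 517. 233.] ztop 0.06 topmid [0.538 0.455] size [0.067 0.063]
```

```bash
python3 - <<'E'
from h import *
p=cv2.imread("pics/top0.png")
cv2.imwrite("pics/a.png",cv2.resize(p[85:285,150:450],None,fx=2.6,fy=2.6,interpolation=cv2.INTER_CUBIC))
p=cv2.imread("pics/scene0.png")
cv2.imwrite("pics/b.png",cv2.resize(p[170:295,230:390],None,fx=4.6,fy=4.6,interpolation=cv2.INTER_CUBIC))
W=np.load("top.npy")
# tin outline
for cam in("top","scene"):
    W=np.load(cam+".npy").reshape(-1,3)
    def fit(lo,hi,x0,x1,y0,y1,n):
        q=W[(W[:,2]>lo)&(W[:,2]<hi)&(W[:,0]>x0)&(W[:,0]<x1)&(W[:,1]>y0)&(W[:,1]<y1)][:,:2]
        if len(q)<5: print(cam,n,len(q));return
        r=cv2.minAreaRect((q*1000).astype(np.float32));c=cv2.minEnclosingCircle((q*1000).astype(np.float32))
        print(cam,n,len(q),"z",np.round(r,1) if 0 else (np.round(r[0],1),np.round(r[1],1),round(r[2],1)),"circ",np.round(c[0],1),round(c[1],1))
    fit(.095,.115,.58,.74,-.06,.11,"roll")
    fit(.02,.036,.56,.75,-.08,.13,"tin")
    fit(.045,.09,.58,.74,-.06,.11,"bottles")
    fit(.06,.09,.58,.74,-.06,.022,"botR");fit(.06,.09,.58,.74,.022,.11,"botL")
    fit(.012,.026,.53,.67,.22,.36,"bred");fit(.012,.026,.37,.51,.25,.39,"bblk")
    fit(.006,.02,.35,.55,-.13,.09,"tray");fit(.008,.02,.5,.65,-.36,-.2,"spbase");fit(.035,.08,.5,.65,-.36,-.2,"post")
    fit(.02,.06,.33,.47,-.42,-.22,"spec")
E
```

```text
top roll 299 z (array([656.3,  24.5]), array([60.7, 61.9]), 88.5) circ [656.6  23.2] 32.4
top tin 414 z (array([655.9,  20.9]), array([129.7,  65.9]), 75.2) circ [654.5  21.7] 69.6
top bottles 197 z (array([650.8,  24.1]), array([105.4,  52.4]), 67.8) circ [654.5  22.6] 52.7
top botR 103 z (array([647.7,  -3. ]), array([47.4, 46.8]), 88.4) circ [648.    1.1] 30.4
top botL 80 z (array([659.3,  39.6]), array([70.2, 42.8]), 45.1) circ [655.8  42.2] 35.7
top bred 490 z (array([596.4, 290.8]), array([84.9, 84.9]), 12.9) circ [597.2 291.1] 58.3
top bblk 498 z (array([435.8, 322.2]), array([83.9, 85.4]), 4.5) circ [435.9 320.9] 57.5
top tray 763 z (array([449.4, -20.1]), array([203.7, 197.6]), 84.3) circ [455.7 -16.5] 130.9
top spbase 625 z (array([ 566.8, -278.7]), array([ 91.2, 109.1]), 76.1) circ [ 560.3 -286.3] 62.1
top post 22 z (array([ 575.8, -278.9]), array([11. , 12.2]), 78.6) circ [ 576.1 -280.2] 6.9
top spec 115 z (array([ 419.6, -281.5]), array([130.7,  29.2]), 74.6) circ [ 417.9 -280.8] 65.8
scene roll 369 z (array([659.3,  25.2]), array([65.4, 61.4]), 17.2) circ [658.6  25.6] 
[... 243 characters left out ...]
56.6, 47. ]), 78.4) circ [663.3   1. ] 34.1
scene botL 201 z (array([666.4,  47.8]), array([52. , 51.8]), 88.2) circ [664.4  44. ] 32.7
scene bred 554 z (array([598. , 292.7]), array([86.6, 84.5]), 12.8) circ [598.8 293.5] 59.2
scene bblk 425 z (array([437.9, 324.9]), array([89.3, 84.7]), 4.5) circ [439.3 324.1] 58.6
scene tray 383 z (array([448.9, -16.7]), array([127.5, 163.3]), 7.2) circ [450.1 -16.4] 99.1
scene spbase 450 z (array([ 579.1, -278.7]), array([91.1, 89.8]), 65.3) circ [ 578.  -277.7] 47.8
scene post 33 z (array([ 578.9, -276.9]), array([13.7, 12.1]), 65.6) circ [ 579.3 -277.6] 7.5
scene spec 92 z (array([ 420.6, -279.4]), array([126.5,  30.8]), 72.9) circ [ 420.4 -279.3] 63.6
```

View pics/a.png

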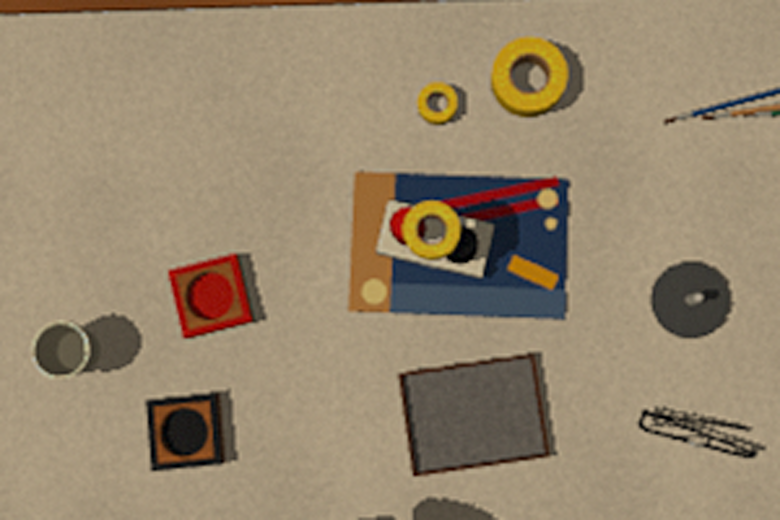

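View pics/b.png

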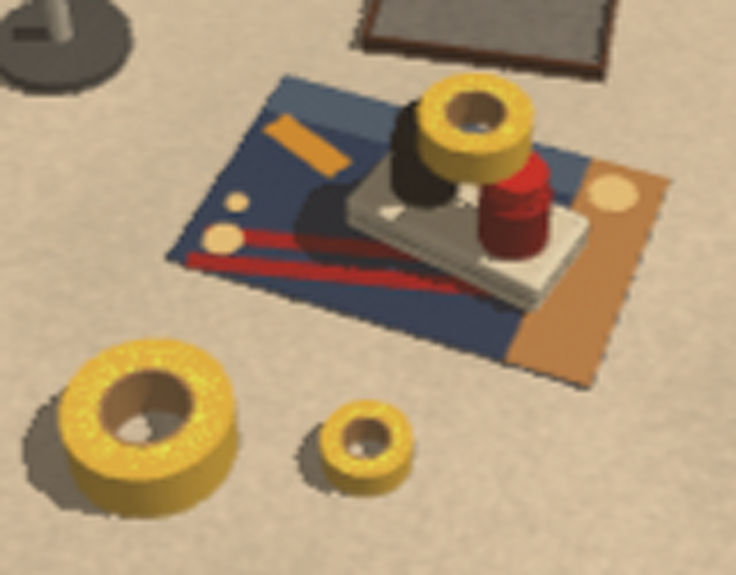

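Yellow rolls in the enlarged crop: large (530,76, ~83 mm), small (438,102, ~46 mm), and the one on the pile (432,229, ~63 mm). The pile roll is the middle size (64) and lies on both caps, so it's the one. Red bottle is at the +y end and black at the −y end. I'll grip across the bottle line.

```bash
cat >> h.py <<'E'
from scipy.spatial.transform import Rotation as Ro
def plan(x,y,z,yaw=None):
    "yaw: world angle (deg) of tool y axis; prints shift in cm, rotvec in rad, tool axes"
    s=arm.sense();R=np.array(s["tcp_rot"]);p=np.array(s["position"])
    if yaw is None: a=np.arctan2(R[1,1],R[0,1])
    else: a=np.deg2rad(yaw)
    ty=np.array([np.cos(a),np.sin(a),0]);tz=np.array([0,0,-1.]);G=np.stack([np.cross(ty,tz),ty,tz],1)
    print("shift",(R.T@(np.array([x,y,z])-p)*100).round(2),"rot",Ro.from_matrix(R.T@G).as_rotvec().round(3),"q",np.round(s["qpos"],2),"yaw",np.rad2deg(np.arctan2(R[1,1],R[0,1])).round(1))
E
python3 -c "
from h import *
plan(.658,.025,.19,-23)"
```

```text
shift [-60.45 -26.39   4.13] rot [ 0.    -0.     1.602] q [1.07 0.05 0.1  1.62 0.   1.44] yaw 68.8
```

```bash
python3 -m inch '[[[1,-60.45,-26.4,4.1,0,0,1.6],[1,-60.45,-26.4,4.1,0,0,1.6],[1,-60.45,-26.4,4.1,0,0,1.6],[1,-60.45,-26.4,4.1,0,0,1.6],[1,-60.45,-26.4,4.1,0,0,1.6],[1,-60.45,-26.4,4.1,0,0,1.6],[1,-60.45,-26.4,4.1,0,0,1.6],[1,-60.45,-26.4,4.1,0,0,1.6],[1,-60.45,-26.4,4.1,0,0,1.6],[1,-60.45,-26.4,4.1,0,0,1.6],[1,-60.45,-26.4,4.1,0,0,1.6],[1,-60.45,-26.4,4.1,0,0,1.6]]]' 40
python3 -c "
from h import *
plan(.658,.025,.16,-23)"
```

```text
clock: 2.1
position: [0.5452, 0.1362, 0.2003]
tcp_rot: [[0.301, 0.954, 0.0], [0.954, -0.301, 0.0], [0.0, 0.0, -1.0]]
wrist_force: [0.3, 0.0, -0.6]
finger_gap: 0.0853
gripper_force: 0.0
shift [-7.22 14.1   4.03] rot [ 0.    -0.     0.096] q [0.13 0.14 0.14 1.57 0.   2.  ] yaw -17.5
```

```bash
python3 -m inch '[[[1,-7.2,14.1,4,0,0,0.096],[1,-7.2,14.1,4,0,0,0.096],[1,-7.2,14.1,4,0,0,0.096],[1,-7.2,14.1,4,0,0,0.096],[1,-7.2,14.1,4,0,0,0.096],[1,-7.2,14.1,4,0,0,0.096],[1,-7.2,14.1,4,0,0,0.096]]]'
python3 -c "
from h import *
plan(.658,.025,.074,-23)"
```

```text
clock: 2.68
position: [0.6572, 0.0277, 0.1598]
tcp_rot: [[0.385, 0.923, -0.001], [0.923, -0.385, 0.001], [-0.0, -0.001, -1.0]]
wrist_force: [-0.2, -0.1, 0.6]
finger_gap: 0.0855
gripper_force: 0.0
shift [-0.21  0.19  8.58] rot [-0.001  0.     0.006] q [-0.06  0.4   0.37  1.54  0.    1.91] yaw -22.7
```

```bash
python3 -m inch '[[[1,-0.2,0.2,2,0,0,0],[1,-0.2,0.2,4,0,0,0],[1,-0.2,0.2,5.5,0,0,0],[1,-0.2,0.2,7,0,0,0],[1,-0.2,0.2,8.6,0,0,0],[1,-0.2,0.2,8.6,0,0,0],[1,-0.2,0.2,8.6,0,0,0]]]'
python3 - <<'E'
from h import *
p,d=arm.camera("scene");cv2.imwrite("pics/c.png",cv2.resize(p[130:250,270:400],None,fx=4.6,fy=4.6,interpolation=cv2.INTER_CUBIC))
E
```

```text
clock: 3.27
position: [0.6574, 0.0265, 0.0747]
tcp_rot: [[0.383, 0.924, -0.001], [0.924, -0.383, 0.0], [-0.0, -0.001, -1.0]]
wrist_force: [0.2, 0.7, 0.6]
finger_gap: 0.0856
gripper_force: 0.0
```

View pics/c.png

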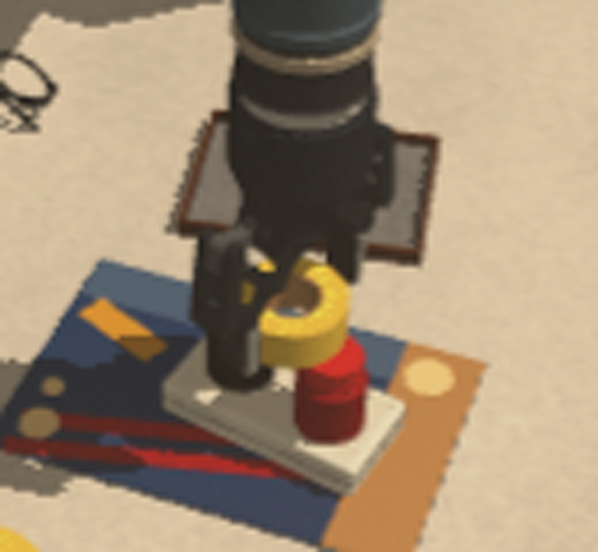

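The picture shows the fingers straddling the roll, near finger (228,300) and far finger (345,250), with the bottles untouched. Closing.

```bash
python3 -m inch '[[[0.6,0,0,0,0,0,0],[0.6,0,0,0,0,0,0],[0.6,0,0,0,0,0,0],[0.6,0,0,0,0,0,0],[0.6,0,0,0,0,0,0],[0.6,0,0,0,0,0,0]]]' 25
python3 -m inch '[[[0.6,0,0,-0.3,0,0,0],[0.6,0,0,-0.8,0,0,0],[0.6,0,0,-1.5,0,0,0],[0.6,0,0,-2.5,0,0,0],[0.6,0,0,-4,0,0,0],[0.6,0,0,-6,0,0,0],[0.6,0,0,-8,0,0,0],[0.6,0,0,-10,0,0,0],[0.6,0,0,-10,0,0,0]]]'
python3 - <<'E'
from h import *
plan(.5775,-.2785,.13)
p,d=arm.camera("scene");W=cloud("scene",d);r=arm.cut_out("scene","tape_roll")
for q in r:
    Q=W[q["mask"]];print(q["conf"],q["extent"],np.nanpercentile(Q,[2,98],axis=0).round(3))
p,d=arm.camera("top");W=cloud("top",d).reshape(-1,3)
cv2.imwrite("pics/d.png",cv2.resize(p[140:220,270:370],None,fx=6,fy=6,interpolation=cv2.INTER_CUBIC))
E
```

```text
clock: 3.82
position: [0.6598, 0.0253, 0.0768]
tcp_rot: [[0.385, 0.923, 0.004], [0.923, -0.385, 0.001], [0.002, 0.003, -1.0]]
wrist_force: [-1.1, 0.9, 6.8]
finger_gap: 0.063
gripper_force: 28.3
clock: 4.57
position: [0.6613, 0.0248, 0.1808]
tcp_rot: [[0.385, 0.923, 0.01], [0.923, -0.385, -0.001], [0.003, 0.009, -1.0]]
wrist_force: [0.6, -0.8, 0.9]
finger_gap: 0.0631
gripper_force: 27.7
shift [-31.23   3.89   5.02] rot [ 0.009 -0.003  0.   ] q [-0.06  0.4   0.41  1.57 -0.    1.9 ] yaw -22.6
0.67 [300.7, 257.2, 322.5, 276.2] [[ 0.804 -0.004 -0.001]
 [ 0.848  0.04   0.021]]
0.62 [323.4, 154.3, 349.0, 184.5] [[0.439 0.001 0.005]
 [0.695 0.055 0.238]]
0.55 [242.6, 247.6, 280.5, 286.9] [[ 0.811 -0.136 -0.   ]
 [ 0.896 -0.051  0.037]]
```

```bash
python3 -m inch '[[[0.6,-31.2,3.9,5,0.009,-0.003,0],[0.6,-31.2,3.9,5,0.009,-0.003,0],[0.6,-31.2,3.9,5,0.009,-0.003,0],[0.6,-31.2,3.9,5,0.009,-0.003,0],[0.6,-31.2,3.9,5,0.009,-0.003,0],[0.6,-31.2,3.9,5,0.009,-0.003,0],[0.6,-31.2,3.9,5,0.009,-0.003,0],[0.6,-31.2,3.9,5,0.009,-0.003,0],[0.6,-31.2,3.9,5,0.009,-0.003,0],[0.6,-31.2,3.9,5,0.009,-0.003,0],[0.6,-31.2,3.9,5,0.009,-0.003,0],[0.6,-31.2,3.9,5,0.009,-0.003,0]]]'
python3 - <<'E'
from h import *
p,d=arm.camera("scene");W=cloud("scene",d)
cv2.imwrite("pics/e.png",cv2.resize(p[90:200,200:290],None,fx=5,fy=5,interpolation=cv2.INTER_CUBIC))
hsv=cv2.cvtColor(p,cv2.COLOR_BGR2HSV);m=(hsv[...,0]>18)&(hsv[...,0]<32)&(hsv[...,1]>120)&(W[...,0]<.65)&(W[...,1]<-.2)&(W[...,2]>.05)
Q=W[m];print(len(Q),np.nanpercentile(Q,[3,97],axis=0).round(4),cv2.minEnclosingCircle((Q[:,:2]*1000).astype(np.float32)))
t=Q[Q[:,2]>np.nanpercentile(Q[:,2],97)-.012];print(np.linalg.lstsq(np.c_[t[:,:2],np.ones(len(t))],t[:,2],rcond=None)[0].round(3),len(t))
for cam in("top","scene"):
    p,d=arm.camera(cam);W=cloud(cam,d).reshape(-1,3)
    q=W[(W[:,2]>.074)&(W[:,2]<.09)&(abs(W[:,0]-.66)<.08)&(abs(W[:,1]-.022)<.08)][:,:2]
    for s in(q[q[:,1]>.022],q[q[:,1]<.022]):
        print(cam,len(s),s.mean(0).round(4),cv2.minEnclosingCircle((s*1000).astype(np.float32)))
plan(.5775,-.2785,.05)
E
```

```text
clock: 5.72
position: [0.5746, -0.2764, 0.1235]
tcp_rot: [[0.383, 0.924, -0.01], [0.924, -0.383, 0.002], [-0.002, -0.01, -1.0]]
wrist_force: [0.1, -0.3, -0.4]
finger_gap: 0.0631
gripper_force: 27.7
446 [[-0.6355 -0.4487  0.0595]
 [ 0.6093 -0.2458  0.1589]] ((-11.114343643188477, -364.1593017578125), 631.2003784179688)
[ 0.003 -0.104  0.124] 197
top 103 [0.6679 0.052 ] ((668.3999633789062, 51.96510314941406), 16.96113395690918)
top 103 [ 0.6447 -0.0086] ((643.9287719726562, -8.985796928405762), 17.0422420501709)
scene 123 [0.6727 0.0543] ((670.41796875, 54.223876953125), 18.012693405151367)
scene 113 [ 0.6493 -0.0056] ((647.4122314453125, -4.867555618286133), 18.73239517211914)
shift [-0.07  0.36  7.44] rot [-0.009  0.003  0.   ] q [-0.55  0.36  0.24  1.47 -0.    1.41] yaw -22.5
```

View pics/e.png

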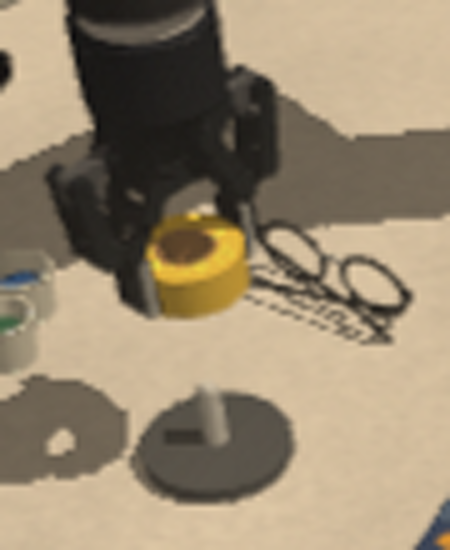

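```bash
python3 - <<'E'
from h import *
for cam in("scene","top"):
    p,d=arm.camera(cam);W=cloud(cam,d)
    hsv=cv2.cvtColor(p,cv2.COLOR_BGR2HSV);m=(hsv[...,0]>15)&(hsv[...,0]<35)&(hsv[...,1]>110)&(abs(W[...,0]-.575)<.06)&(abs(W[...,1]+.277)<.06)&(W[...,2]>.1)
    Q=W[m];print(len(Q),np.percentile(Q,[2,98],axis=0).round(4),cv2.minEnclosingCircle((Q[:,:2]*1000).astype(np.float32)))
E
```

```text
331 [[ 0.5493 -0.2965  0.1296]
 [ 0.6113 -0.245   0.1815]] ((577.635498046875, -275.7047119140625), 35.244110107421875)
126 [[ 0.5509 -0.2668  0.1305]
 [ 0.6028 -0.2468  0.1941]] ((590.3837890625, -271.36474609375), 45.78645324707031)
```

```bash
python3 -m inch '[[[0.6,0,0.3,1.5,-0.009,0.003,0],[0.6,0,0.3,3.5,-0.009,0.003,0],[0.6,0,0.3,5.5,-0.009,0.003,0],[0.6,0,0.3,7,-0.009,0.003,0],[0.6,0,0.3,8,-0.009,0.003,0],[0.6,0,0.3,8.6,-0.009,0.003,0],[0.6,0,0.3,8.6,-0.009,0.003,0]]]'
python3 -c "
from h import *
plan(.577,-.278,.0075)"
```

```text
clock: 6.55
position: [0.5757, -0.2782, 0.0367]
tcp_rot: [[0.384, 0.923, -0.002], [0.923, -0.384, 0.001], [0.0, -0.003, -1.0]]
wrist_force: [-1.1, 0.3, -0.6]
finger_gap: 0.0634
gripper_force: 27.7
shift [0.07 0.12 2.92] rot [-0.003 -0.    -0.   ] q [-0.55  0.39  0.11  1.29 -0.    1.41] yaw -22.6
```

```bash
python3 -m inch '[[[0.6,0.1,0.1,1,0,0,0],[0.6,0.1,0.1,1.7,0,0,0],[0.6,0.1,0.1,2.2,0,0,0],[0.6,0.1,0.1,2.6,0,0,0],[0.6,0.1,0.1,2.8,0,0,0],[0.6,0.1,0.1,2.8,0,0,0]]]'
```

```text
clock: 7.05
position: [0.5774, -0.2783, 0.0096]
tcp_rot: [[0.385, 0.923, -0.001], [0.923, -0.385, 0.001], [0.0, -0.001, -1.0]]
wrist_force: [-0.7, -0.8, 0.1]
finger_gap: 0.0631
gripper_force: 27.7
```

```bash
python3 -m inch '[[[0.6,0,0,0.2,0,0,0],[0.8,0,0,0.2,0,0,0],[1,0,0,0.2,0,0,0],[1,0,0,0.2,0,0,0],[1,0,0,0.2,0,0,0],[1,0,0,-2,0,0,0],[1,0,0,-5,0,0,0],[1,0,0,-9,0,0,0],[1,0,0,-12,0,0,0],[1,0,0,-15,0,0,0],[1,0,0,-15,0,0,0]]]'
python3 - <<'E'
from h import *
plan(.669,.053,.19,-23)
for cam in("scene","top"):
    p,d=arm.camera(cam);W=cloud(cam,d)
    hsv=cv2.cvtColor(p,cv2.COLOR_BGR2HSV);m=(hsv[...,0]>15)&(hsv[...,0]<35)&(hsv[...,1]>110)&(abs(W[...,0]-.575)<.07)&(abs(W[...,1]+.277)<.07)&(W[...,2]>0)
    Q=W[m]
    if len(Q): print(len(Q),np.percentile(Q,[2,98],axis=0).round(4),cv2.minEnclosingCircle((Q[:,:2]*1000).astype(np.float32)))
E
```

```text
clock: 7.97
position: [0.5814, -0.2807, 0.1698]
tcp_rot: [[0.385, 0.923, 0.013], [0.923, -0.385, -0.008], [-0.002, 0.015, -1.0]]
wrist_force: [0.8, -1.4, 0.7]
finger_gap: 0.0856
gripper_force: 0.0
shift [34.17 -4.72 -2.17] rot [0.015 0.002 0.006] q [-0.55  0.35  0.32  1.53 -0.    1.41] yaw -22.6
327 [[ 0.549  -0.3098  0.0116]
 [ 0.6112 -0.2474  0.0391]] ((559.5249633789062, -288.8122863769531), 56.34013748168945)
303 [[ 0.5461 -0.3064  0.0096]
 [ 0.6063 -0.2483  0.2448]] ((574.0380859375, -280.5154724121094), 41.66661071777344)
```

Roll sits on the spindle base (top at 0.038, centred within 2 mm). Next is the red bottle.

```bash
python3 -m inch '[[[1,34.2,-4.7,-2.2,0.015,0.002,0],[1,34.2,-4.7,-2.2,0.015,0.002,0],[1,34.2,-4.7,-2.2,0.015,0.002,0],[1,34.2,-4.7,-2.2,0.015,0.002,0],[1,34.2,-4.7,-2.2,0.015,0.002,0],[1,34.2,-4.7,-2.2,0.015,0.002,0],[1,34.2,-4.7,-2.2,0.015,0.002,0],[1,34.2,-4.7,-2.2,0.015,0.002,0],[1,34.2,-4.7,-2.2,0.015,0.002,0],[1,34.2,-4.7,-2.2,0.015,0.002,0],[1,34.2,-4.7,-2.2,0.015,0.002,0],[1,34.2,-4.7,-2.2,0.015,0.002,0]]]'
python3 -c "
from h import *
plan(.6692,.053,.1,-22)"
```

```text
clock: 9.07
position: [0.6653, 0.0541, 0.1808]
tcp_rot: [[0.386, 0.922, -0.016], [0.923, -0.386, 0.007], [0.0, -0.017, -1.0]]
wrist_force: [0.3, -0.8, 0.3]
finger_gap: 0.085
gripper_force: 0.0
shift [0.05 0.54 8.07] rot [-0.017 -0.    -0.012] q [-0.02  0.45  0.47  1.61  0.01  1.94] yaw -22.7
```

```bash
python3 -m inch '[[[1,0,0,3,0,0,0],[1,0,0,5,0,0,0],[1,0,0,5,0,0,0],[1,0,0,5,0,0,0],[1,0,0,5,0,0,0]]]'
python3 -c "
from h import *
plan(.6692,.053,.038,-22)"
```

```text
clock: 9.48
position: [0.6655, 0.0542, 0.1332]
tcp_rot: [[0.387, 0.922, -0.012], [0.922, -0.386, 0.007], [0.002, -0.014, -1.0]]
wrist_force: [0.5, 0.8, 0.0]
finger_gap: 0.0854
gripper_force: 0.0
shift [0.01 0.52 9.52] rot [-0.014 -0.002 -0.013] q [-0.02  0.44  0.37  1.51  0.01  1.95] yaw -22.7
```

Real (commanded) tilt; correcting it, then descending.

```bash
python3 -m inch '[[[1,0,0.5,1,-0.014,-0.002,-0.01],[1,0,0.5,3,-0.014,-0.002,-0.01],[1,0,0.5,5,-0.014,-0.002,-0.01],[1,0,0.5,6.5,-0.014,-0.002,-0.01],[1,0,0.5,8,-0.014,-0.002,-0.01],[1,0,0.5,9,-0.014,-0.002,-0.01],[1,0,0.5,9.5,-0.014,-0.002,-0.01],[1,0,0.5,9.5,-0.014,-0.002,-0.01],[1,0,0.5,9.5,-0.014,-0.002,-0.01]]]'
python3 - <<'E'
from h import *
plan(.6692,.053,.038,-22)
p,d=arm.camera("scene");cv2.imwrite("pics/f.png",cv2.resize(p[130:250,270:400],None,fx=4.6,fy=4.6,interpolation=cv2.INTER_CUBIC))
E
```

```text
clock: 10.23
position: [0.6695, 0.0542, 0.0384]
tcp_rot: [[0.376, 0.927, 0.001], [0.927, -0.376, 0.0], [0.001, 0.001, -1.0]]
wrist_force: [1.4, 0.5, 0.8]
finger_gap: 0.0855
gripper_force: 0.0
shift [-0.12  0.02  0.04] rot [ 0.001 -0.001 -0.001] q [-0.02  0.47  0.21  1.32  0.    1.94] yaw -22.1
```

View pics/f.png

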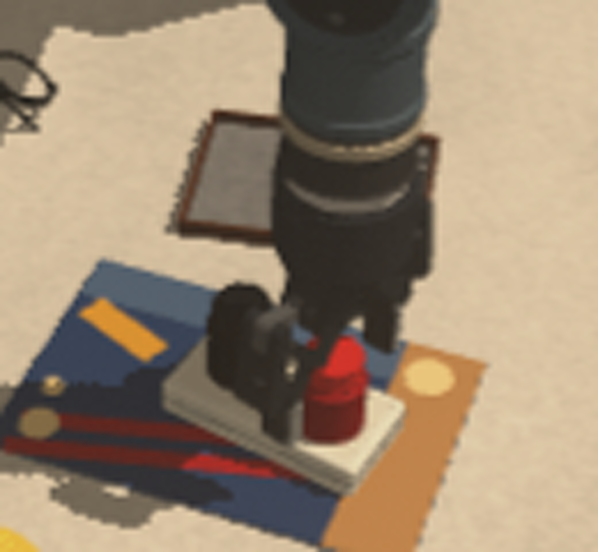

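Fingers straddle the red bottle (335,390). Black stands at (235,340), undisturbed. Close gently and lift.

```bash
python3 -m inch '[[[0.8,0,0,0,0,0,0],[0.65,0,0,0,0,0,0],[0.55,0,0,0,0,0,0],[0.45,0,0,0,0,0,0],[0.35,0,0,0,0,0,0],[0.35,0,0,0,0,0,0],[0.35,0,0,0,0,0,0],[0.35,0,0,0,0,0,0]]]' 30
python3 -m inch '[[[0.35,0,0,-0.3,0,0,0],[0.35,0,0,-0.8,0,0,0],[0.35,0,0,-1.5,0,0,0],[0.35,0,0,-2.5,0,0,0],[0.35,0,0,-4,0,0,0],[0.35,0,0,-6,0,0,0],[0.35,0,0,-8,0,0,0],[0.35,0,0,-9,0,0,0],[0.35,0,0,-9,0,0,0],[0.35,0,0,-9,0,0,0]]]'
python3 -c "
from h import *
plan(.5975,.292,.128)
p,d=arm.camera('scene');W=cloud('scene',d)
for q in arm.cut_out('scene','ink_red')[:2]: print(q['conf'],q['extent'],np.nanpercentile(W[q['mask']],[3,97],axis=0).round(3))"
```

```text
clock: 10.95
position: [0.6693, 0.0544, 0.0381]
tcp_rot: [[0.376, 0.927, 0.001], [0.927, -0.376, 0.0], [0.001, 0.0, -1.0]]
wrist_force: [-1.0, 0.1, 4.7]
finger_gap: 0.0414
gripper_force: 30.8
clock: 11.78
position: [0.6695, 0.0544, 0.1282]
tcp_rot: [[0.376, 0.927, 0.001], [0.927, -0.376, 0.0], [0.001, 0.001, -1.0]]
wrist_force: [-0.1, 0.2, -2.1]
finger_gap: 0.041
gripper_force: 30.5
shift [ 19.32 -15.6    0.02] rot [ 0.001 -0.001  0.   ] q [-0.02  0.44  0.35  1.49  0.    1.94] yaw -22.1
0.63 [340.1, 175.7, 349.2, 203.2] [[0.665 0.056 0.121]
 [0.691 0.073 0.172]]
```

```bash
python3 -m inch '[[[0.35,1,-0.8,0,0,0,0],[0.35,3,-2.4,0,0,0,0],[0.35,5.5,-4.4,0,0,0,0],[0.35,8,-6.5,0,0,0,0],[0.35,10.5,-8.5,0,0,0,0],[0.35,13,-10.5,0,0,0,0],[0.35,15.5,-12.5,0,0,0,0],[0.35,17.5,-14.1,0,0,0,0],[0.35,19,-15.3,0,0,0,0],[0.35,19.3,-15.6,0,0,0,0],[0.35,19.3,-15.6,0,0,0,0],[0.35,19.3,-15.6,0,0,0,0]]]'
python3 - <<'E'
from h import *
plan(.5975,.292,.02)
for cam in("scene","top"):
    p,d=arm.camera(cam);W=cloud(cam,d)
    hsv=cv2.cvtColor(p,cv2.COLOR_BGR2HSV);m=((hsv[...,0]<10)|(hsv[...,0]>170))&(hsv[...,1]>130)&(abs(W[...,0]-.597)<.05)&(abs(W[...,1]-.292)<.05)&(W[...,2]>.07)
    Q=W[m]
    if len(Q): print(cam,len(Q),np.percentile(Q,[2,50,98],axis=0).round(4))
    if cam=="scene": cv2.imwrite("pics/g.png",cv2.resize(p[130:255,380:480],None,fx=4.6,fy=4.6,interpolation=cv2.INTER_CUBIC))
E
```

```text
clock: 12.88
position: [0.596, 0.2916, 0.1263]
tcp_rot: [[0.375, 0.927, -0.002], [0.927, -0.375, -0.001], [-0.002, -0.002, -1.0]]
wrist_force: [-0.5, -0.8, -0.6]
finger_gap: 0.0407
gripper_force: 30.5
shift [ 0.11  0.14 10.63] rot [-0.002  0.002  0.   ] q [ 0.35  0.42  0.33  1.48 -0.    2.31] yaw -22.0
scene 126 [[0.5976 0.2912 0.1187]
 [0.6118 0.3016 0.1491]
 [0.6288 0.3101 0.1919]]
top 114 [[0.5723 0.2523 0.1181]
 [0.5897 0.2715 0.1518]
 [0.6191 0.2873 0.289 ]]
```

View pics/g.png

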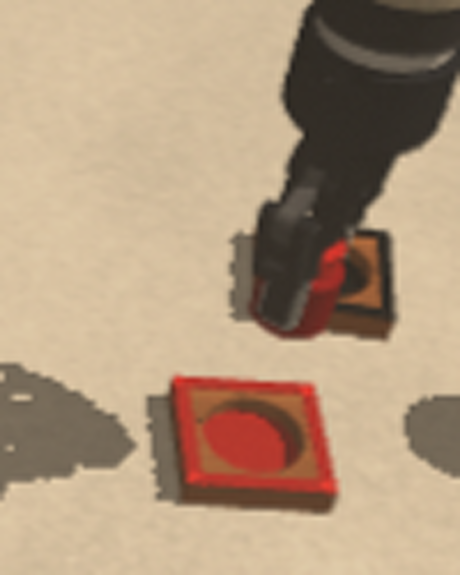

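```bash
python3 -m inch '[[[0.35,0.1,0.1,1.5,0,0,0],[0.35,0.1,0.1,3.5,0,0,0],[0.35,0.1,0.1,5.5,0,0,0],[0.35,0.1,0.1,7,0,0,0],[0.35,0.1,0.1,8,0,0,0],[0.35,0.1,0.1,8,0,0,0],[0.35,0.1,0.1,8,0,0,0]]]'
python3 - <<'E'
from h import *
plan(.5975,.292,.0175)
p,d=arm.camera("scene")
cv2.imwrite("pics/i.png",cv2.resize(p[170:255,390:480],None,fx=5.5,fy=5.5,interpolation=cv2.INTER_CUBIC))
E
```

```text
clock: 13.57
position: [0.5978, 0.2914, 0.0469]
tcp_rot: [[0.377, 0.926, -0.002], [0.926, -0.377, -0.0], [-0.001, -0.002, -1.0]]
wrist_force: [0.4, 0.9, -0.8]
finger_gap: 0.0412
gripper_force: 30.5
shift [ 0.05 -0.05  2.94] rot [-0.002  0.001  0.   ] q [0.35 0.45 0.21 1.33 0.   2.31] yaw -22.1
```

View pics/i.png

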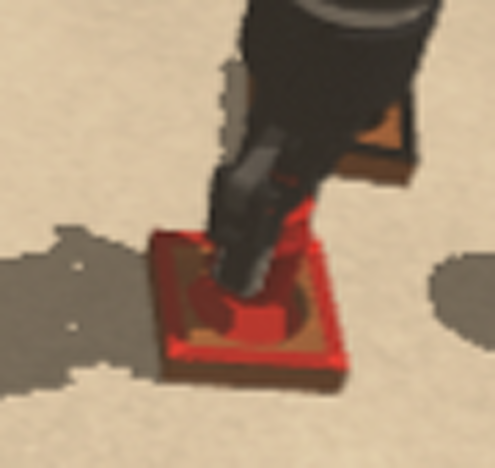

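Bottle (265,265) is just above the well (250,300). Lower it.

```bash
python3 -m inch '[[[0.35,0,0,0.6,0,0,0],[0.35,0,0,1.2,0,0,0],[0.35,0,0,1.8,0,0,0],[0.35,0,0,2.2,0,0,0],[0.35,0,0,2.6,0,0,0],[0.35,0,0,2.8,0,0,0],[0.35,0,0,2.8,0,0,0]]]'
```

```text
clock: 14.2
position: [0.5972, 0.2923, 0.0183]
tcp_rot: [[0.375, 0.927, -0.002], [0.927, -0.375, -0.0], [-0.001, -0.002, -1.0]]
wrist_force: [-0.0, -0.2, -1.0]
finger_gap: 0.0408
gripper_force: 30.5
```

```bash
python3 -m inch '[[[0.35,0,0,0.1,0,0,0],[0.35,0,0,0.1,0,0,0],[0.45,0,0,0.1,0,0,0],[0.55,0,0,0.1,0,0,0],[0.7,0,0,0.1,0,0,0],[1,0,0,0.1,0,0,0],[1,0,0,0.1,0,0,0],[1,0,0,0.1,0,0,0],[1,0,0,0.1,0,0,0]]]'
python3 -m inch '[[[1,0,0,-1,0,0,0],[1,0,0,-3,0,0,0],[1,0,0,-6,0,0,0],[1,0,0,-9,0,0,0],[1,0,0,-12,0,0,0],[1,0,0,-12,0,0,0],[1,0,0,-12,0,0,0]]]'
python3 - <<'E'
from h import *
for cam in("scene","top"):
    p,d=arm.camera(cam);W=cloud(cam,d).reshape(-1,3)
    q=W[(W[:,2]>.05)&(W[:,2]<.075)&(abs(W[:,0]-.6)<.07)&(abs(W[:,1]-.29)<.07)]
    if len(q)>5: print(cam,len(q),np.percentile(q[:,2],95).round(4),cv2.minEnclosingCircle((q[:,:2]*1000).astype(np.float32)))
    q=W[(W[:,2]>.074)&(W[:,2]<.09)&(abs(W[:,0]-.65)<.07)&(abs(W[:,1])<.07)]
    if len(q)>5: print(cam,'blk',len(q),cv2.minEnclosingCircle((q[:,:2]*1000).astype(np.float32)))
plan(.6457,-.007,.12,-22)
E
```

```text
clock: 14.95
position: [0.598, 0.2925, 0.0185]
tcp_rot: [[0.376, 0.927, -0.001], [0.927, -0.376, 0.001], [0.0, -0.001, -1.0]]
wrist_force: [-0.3, 0.2, 1.2]
finger_gap: 0.0852
gripper_force: 0.0
clock: 15.53
position: [0.6002, 0.2932, 0.1431]
tcp_rot: [[0.376, 0.927, 0.006], [0.927, -0.376, 0.003], [0.005, 0.005, -1.0]]
wrist_force: [0.2, -0.5, -0.3]
finger_gap: 0.0856
gripper_force: 0.0
scene 133 0.0616 ((601.1190185546875, 290.8730773925781), 18.180160522460938)
scene blk 115 ((648.2714233398438, -6.740595817565918), 17.993444442749023)
top 110 0.0634 ((597.6408081054688, 288.9625549316406), 17.171846389770508)
top blk 103 ((645.2073974609375, -8.543684005737305), 16.925283432006836)
shift [-25.95  15.67   1.82] rot [-0.001 -0.    -0.001] q [0.35 0.42 0.35 1.5  0.   2.31] yaw -22.1
```

Red stands in its well (cap top 0.061). Next is black.

```bash
python3 -m inch '[[[1,-26,15.6,1,0,0,0],[1,-26,15.6,1,0,0,0],[1,-26,15.6,1,0,0,0],[1,-26,15.6,1,0,0,0],[1,-26,15.6,1,0,0,0],[1,-26,15.6,1,0,0,0],[1,-26,15.6,1,0,0,0],[1,-26,15.6,1,0,0,0],[1,-26,15.6,1,0,0,0],[1,-26,15.6,1,0,0,0],[1,-26,15.6,1,0,0,0],[1,-26,15.6,1,0,0,0]]]'
python3 -c "
from h import *
plan(.6467,-.0076,.038,-22)"
```

```text
clock: 16.63
position: [0.6444, -0.0053, 0.1276]
tcp_rot: [[0.373, 0.928, -0.002], [0.928, -0.373, 0.001], [0.0, -0.002, -1.0]]
wrist_force: [-0.0, 0.3, 0.5]
finger_gap: 0.0859
gripper_force: 0.0
shift [-0.13  0.32  8.96] rot [-0.002 -0.     0.001] q [-0.11  0.36  0.26  1.47  0.    1.84] yaw -21.9
```

```bash
python3 -m inch '[[[1,-0.1,0.3,1,0,0,0],[1,-0.1,0.3,3,0,0,0],[1,-0.1,0.3,5,0,0,0],[1,-0.1,0.3,6.5,0,0,0],[1,-0.1,0.3,8,0,0,0],[1,-0.1,0.3,8.9,0,0,0],[1,-0.1,0.3,8.9,0,0,0],[1,-0.1,0.3,8.9,0,0,0]]]'
python3 -c "
from h import *
plan(.6467,-.0076,.038,-22)"
```

```text
clock: 17.3
position: [0.6467, -0.0084, 0.0384]
tcp_rot: [[0.375, 0.927, -0.003], [0.927, -0.375, 0.001], [-0.0, -0.003, -1.0]]
wrist_force: [0.3, 0.6, 0.3]
finger_gap: 0.0856
gripper_force: 0.0
shift [ 0.07 -0.03  0.04] rot [-0.003  0.     0.   ] q [-0.12  0.4   0.13  1.3   0.    1.84] yaw -22.0
```

```bash
python3 -m inch '[[[0.8,0,0,0,0,0,0],[0.65,0,0,0,0,0,0],[0.55,0,0,0,0,0,0],[0.45,0,0,0,0,0,0],[0.35,0,0,0,0,0,0],[0.35,0,0,0,0,0,0],[0.35,0,0,0,0,0,0],[0.35,0,0,0,0,0,0]]]' 30
python3 -m inch '[[[0.35,0,0,-0.3,0,0,0],[0.35,0,0,-0.8,0,0,0],[0.35,0,0,-1.5,0,0,0],[0.35,0,0,-2.5,0,0,0],[0.35,0,0,-4,0,0,0],[0.35,0,0,-6,0,0,0],[0.35,0,0,-8,0,0,0],[0.35,0,0,-9,0,0,0],[0.35,0,0,-9,0,0,0],[0.35,0,0,-9,0,0,0]]]'
python3 -c "
from h import *
plan(.437,.3235,.128)
p,d=arm.camera('scene');W=cloud('scene',d)
for q in arm.cut_out('scene','ink_black')[:2]: print(q['conf'],q['extent'],np.nanpercentile(W[q['mask']],[3,97],axis=0).round(3))"
```

```text
clock: 17.97
position: [0.6481, -0.0092, 0.0408]
tcp_rot: [[0.376, 0.927, 0.001], [0.927, -0.376, 0.0], [0.001, 0.001, -1.0]]
wrist_force: [-0.9, -0.2, 6.0]
finger_gap: 0.041
gripper_force: 30.9
clock: 18.8
position: [0.6481, -0.0093, 0.1301]
tcp_rot: [[0.376, 0.927, 0.001], [0.927, -0.376, 0.0], [0.001, 0.001, -1.0]]
wrist_force: [-0.6, 0.7, 0.4]
finger_gap: 0.0412
gripper_force: 30.5
shift [ 22.92 -32.06   0.19] rot [ 0.001 -0.001  0.   ] q [-0.12  0.37  0.27  1.47  0.    1.84] yaw -22.1
0.82 [317.8, 167.6, 327.9, 193.6] [[ 0.642 -0.009  0.119]
 [ 0.67   0.012  0.171]]
```

```bash
python3 -m inch '[[[0.35,0.6,-0.8,0,0,0,0],[0.35,1.9,-2.7,0,0,0,0],[0.35,3.8,-5.3,0,0,0,0],[0.35,5.7,-8,0,0,0,0],[0.35,7.7,-10.7,0,0,0,0],[0.35,9.6,-13.4,0,0,0,0],[0.35,11.5,-16.1,0,0,0,0],[0.35,13.4,-18.7,0,0,0,0],[0.35,15.3,-21.4,0,0,0,0],[0.35,17.2,-24,0,0,0,0],[0.35,19.1,-26.7,0,0,0,0],[0.35,20.5,-28.7,0,0,0,0]]]'
python3 -m inch '[[[0.35,0.8,-1.2,0,0,0,0],[0.35,1.9,-2.7,0,0,0,0],[0.35,2.4,-3.3,0,0,0,0],[0.35,2.4,-3.3,0,0,0,0],[0.35,2.4,-3.3,0,0,0,0],[0.35,2.4,-3.3,0,0,0,0]]]'
python3 -c "
from h import *
plan(.437,.3235,.05)"
```

```text
clock: 19.9
position: [0.455, 0.2905, 0.128]
tcp_rot: [[0.374, 0.927, -0.004], [0.927, -0.374, 0.0], [-0.001, -0.004, -1.0]]
wrist_force: [1.2, 0.4, -0.1]
finger_gap: 0.041
gripper_force: 30.6
clock: 20.4
position: [0.4369, 0.3224, 0.1291]
tcp_rot: [[0.376, 0.927, -0.001], [0.927, -0.376, -0.0], [-0.001, -0.001, -1.0]]
wrist_force: [-0.4, -0.6, -0.4]
finger_gap: 0.0411
gripper_force: 30.6
shift [ 0.11 -0.03  7.91] rot [-0.001  0.001  0.   ] q [ 0.51  0.1  -0.05  1.42  0.    2.47] yaw -22.1
```

```bash
python3 -m inch '[[[0.35,0.1,0,1.5,0,0,0],[0.35,0.1,0,3.5,0,0,0],[0.35,0.1,0,5.5,0,0,0],[0.35,0.1,0,7,0,0,0],[0.35,0.1,0,7.9,0,0,0],[0.35,0.1,0,7.9,0,0,0],[0.35,0.1,0,7.9,0,0,0]]]'
python3 - <<'E'
from h import *
plan(.437,.3235,.0205)
p,d=arm.camera("scene")
cv2.imwrite("pics/j.png",cv2.resize(p[135:220,400:490],None,fx=5.5,fy=5.5,interpolation=cv2.INTER_CUBIC))
E
```

```text
clock: 20.98
position: [0.4372, 0.3234, 0.0503]
tcp_rot: [[0.377, 0.926, -0.002], [0.926, -0.377, -0.0], [-0.001, -0.002, -1.0]]
wrist_force: [-0.5, 0.0, -0.2]
finger_gap: 0.0409
gripper_force: 30.6
shift [ 0.   -0.02  2.98] rot [-0.002  0.001  0.   ] q [ 0.51  0.14 -0.17  1.27  0.    2.47] yaw -22.1
```

View pics/j.png

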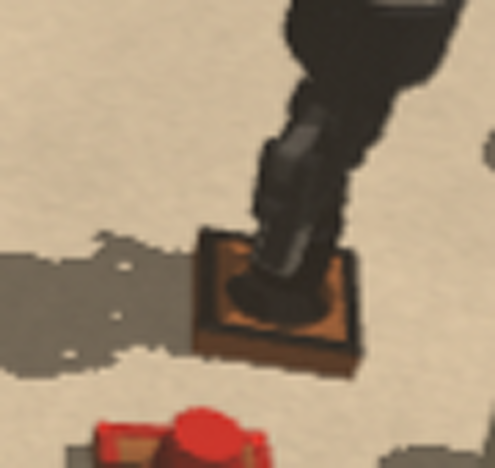

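Black bottle hangs over its well (278,295). The red one stands in its block at (205,440). Lower and release.

```bash
python3 -m inch '[[[0.35,0,0,0.6,0,0,0],[0.35,0,0,1.2,0,0,0],[0.35,0,0,1.8,0,0,0],[0.35,0,0,2.3,0,0,0],[0.35,0,0,2.7,0,0,0],[0.35,0,0,2.9,0,0,0],[0.35,0,0,2.9,0,0,0]]]'
python3 -m inch '[[[0.35,0,0,0.1,0,0,0],[0.35,0,0,0.1,0,0,0],[0.35,0,0,0.1,0,0,0]]]'
```

```text
clock: 21.62
position: [0.4364, 0.3239, 0.0206]
tcp_rot: [[0.375, 0.927, -0.002], [0.927, -0.375, -0.0], [-0.001, -0.002, -1.0]]
wrist_force: [0.3, 0.3, -0.9]
finger_gap: 0.0412
gripper_force: 30.6
clock: 21.87
position: [0.4373, 0.3243, 0.0208]
tcp_rot: [[0.376, 0.927, -0.0], [0.927, -0.376, 0.001], [0.0, -0.001, -1.0]]
wrist_force: [-0.2, -0.8, -1.6]
finger_gap: 0.0412
gripper_force: 30.6
```

```bash
python3 -m inch '[[[0.45,0,0,0,0,0,0],[0.55,0,0,0,0,0,0],[0.7,0,0,0,0,0,0],[1,0,0,0,0,0,0],[1,0,0,0,0,0,0],[1,0,0,0,0,0,0],[1,0,0,0,0,0,0],[1,0,0,0,0,0,0]]]'
python3 -m inch '[[[1,0,0,-1,0,0,0],[1,0,0,-3,0,0,0],[1,0,0,-6,0,0,0],[1,0,0,-9,0,0,0],[1,0,0,-12,0,0,0],[1,0,0,-12,0,0,0],[1,0,0,-12,0,0,0]]]'
python3 - <<'E'
from h import *
for cam in("scene","top"):
    p,d=arm.camera(cam);W=cloud(cam,d).reshape(-1,3)
    def f(n,lo,hi,x,y,r):
        q=W[(W[:,2]>lo)&(W[:,2]<hi)&(abs(W[:,0]-x)<r)&(abs(W[:,1]-y)<r)]
        if len(q)>5:
            a=cv2.minAreaRect((q[:,:2]*1000).astype(np.float32))
            print(cam,n,len(q),np.percentile(q[:,2],95).round(4),cv2.minEnclosingCircle((q[:,:2]*1000).astype(np.float32)),a)
    f("blk",.05,.075,.44,.32,.07);f("red",.05,.075,.6,.29,.07);f("tin",.018,.035,.658,.022,.1);f("tray",.008,.02,.448,-.018,.1)
plan(.658,.022,.12,-14.5)
E
```

```text
clock: 22.53
position: [0.4371, 0.3242, 0.0206]
tcp_rot: [[0.376, 0.927, -0.001], [0.927, -0.376, 0.0], [0.0, -0.001, -1.0]]
wrist_force: [0.2, 0.1, 0.4]
finger_gap: 0.0855
gripper_force: 0.0
clock: 23.12
position: [0.4392, 0.3253, 0.1445]
tcp_rot: [[0.376, 0.927, 0.005], [0.927, -0.376, 0.004], [0.006, 0.003, -1.0]]
wrist_force: [0.6, 1.1, -0.4]
finger_gap: 0.0855
gripper_force: 0.0
scene blk 103 0.0613 ((441.63690185546875, 326.0694580078125), 18.76537322998047) ((439.9366149902344, 325.0718994140625), (33.789100646972656, 32.801109313964844), 1.7696683406829834)
scene red 133 0.0614 ((600.5131225585938, 293.0731506347656), 18.803129196166992) ((600.2301025390625, 292.0457458496094), (35.09833526611328, 34.194862365722656), 32.443946838378906)
scene tin 938 0.029 ((659.4063720703125, 23.194660186767578), 70.6140365600586) ((659.1539306640625, 23.16960906982422), (129.88333129882812, 67.23910522460938), 74.81675720214844)
scene tray 244 0.0134 ((448.58203125, -17.51032257080078), 99.6305160522461) ((448.9810791015625, -17.01824951171875), (127.69514465332031, 163.23696899414062), 6.398470401763916)
top blk 113 0.0629 ((437.8821105957031, 322.9720764160156), 17.477184295654297) ((437.686767578125, 322.28033447265625), (33.223636627197266, 32.32693862915039), 89.04447174072266)
top red 110 0.0634 ((597.2705688476562, 288.38922119140625), 17.996646881103516) ((597.5203247070312, 289.1156311035156), (31.708187103271484, 33.30717849731445), 89.60320281982422)
top tin 887 0.0309 ((656.35498046875, 19.899307250976562), 71.27083587646484) ((655.9635620117188, 20.674583435058594), (129.94161987304688, 67.33512878417969), 73.97615814208984)
top tray 347 0.0152 ((445.2680358886719, -16.56436538696289), 102.2834243774414) ((435.34979248046875, -20.408676147460938), (146.3338165283203, 192.8899688720703), 6.878676891326904)
shift [-19.7   31.82   2.03] rot [-0.001 -0.    -0.132] q [ 0.51  0.1  -0.03  1.45  0.    2.47] yaw -22.1
```

Both bottles are seated and upright (tops 0.061). Next is the tin at (0.6575, 0.022), tool y −15°.

```bash
python3 -m inch '[[[1,-19.7,31.8,1,0,0,-0.12],[1,-19.7,31.8,1,0,0,-0.12],[1,-19.7,31.8,1,0,0,-0.12],[1,-19.7,31.8,1,0,0,-0.12],[1,-19.7,31.8,1,0,0,-0.12],[1,-19.7,31.8,1,0,0,-0.12],[1,-19.7,31.8,1,0,0,-0.12],[1,-19.7,31.8,1,0,0,-0.12],[1,-19.7,31.8,1,0,0,-0.12],[1,-19.7,31.8,1,0,0,-0.12],[1,-19.7,31.8,1,0,0,-0.12],[1,-19.7,31.8,1,0,0,-0.12]]]'
python3 -m inch '[[[1,0,0,2,0,0,0],[1,0,0,4,0,0,0],[1,0,0,4,0,0,0],[1,0,0,4,0,0,0]]]'
python3 -c "
from h import *
plan(.6575,.022,.006,-15.2)"
```

```text
clock: 24.22
position: [0.6566, 0.0222, 0.1281]
tcp_rot: [[0.263, 0.965, -0.005], [0.965, -0.263, 0.001], [-0.0, -0.005, -1.0]]
wrist_force: [-0.1, 1.0, 0.4]
finger_gap: 0.0853
gripper_force: 0.0
clock: 24.55
position: [0.6553, 0.024, 0.0885]
tcp_rot: [[0.26, 0.966, -0.006], [0.966, -0.26, 0.001], [-0.001, -0.006, -1.0]]
wrist_force: [-0.6, 0.9, 0.6]
finger_gap: 0.0851
gripper_force: 0.0
shift [-0.13  0.31  8.24] rot [-0.006  0.001  0.003] q [-0.07  0.41  0.24  1.41  0.    1.77] yaw -15.1
```

```bash
python3 -m inch '[[[1,-0.1,0.3,2,-0.006,0,0],[1,-0.1,0.3,4,-0.006,0,0],[1,-0.1,0.3,6,-0.006,0,0],[1,-0.1,0.3,7.2,-0.006,0,0],[1,-0.1,0.3,7.9,-0.006,0,0],[1,-0.1,0.3,8.2,-0.006,0,0],[1,-0.1,0.3,8.2,-0.006,0,0]]]'
python3 -m inch '[[[0.85,0,0,0,0,0,0],[0.75,0,0,0,0,0,0],[0.6,0,0,0,0,0,0],[0.6,0,0,0,0,0,0],[0.6,0,0,0,0,0,0],[0.6,0,0,0,0,0,0]]]' 60
python3 -m inch '[[[0.6,0,0,-0.3,0,0,0],[0.6,0,0,-0.8,0,0,0],[0.6,0,0,-1.5,0,0,0],[0.6,0,0,-2.5,0,0,0],[0.6,0,0,-4,0,0,0],[0.6,0,0,-6,0,0,0],[0.6,0,0,-8,0,0,0],[0.6,0,0,-8,0,0,0],[0.6,0,0,-8,0,0,0]]]'
python3 - <<'E'
from h import *
plan(.448,-.018,.086,6.8)
p,d=arm.camera("scene");W=cloud("scene",d)
for q in arm.cut_out('scene','tin')[:1]:
    Q=W[q['mask']];print(q['conf'],q['extent'],np.nanpercentile(Q,[3,97],axis=0).round(3))
cv2.imwrite("pics/k.png",cv2.resize(p[110:250,260:400],None,fx=4,fy=4,interpolation=cv2.INTER_CUBIC))
E
```

```text
clock: 25.13
position: [0.6604, 0.0208, 0.0085]
tcp_rot: [[0.261, 0.965, 0.005], [0.965, -0.261, -0.001], [0.0, 0.005, -1.0]]
wrist_force: [-0.3, 0.0, 0.1]
finger_gap: 0.0854
gripper_force: 0.0
clock: 25.63
position: [0.6617, 0.0205, 0.0106]
tcp_rot: [[0.262, 0.965, 0.008], [0.965, -0.262, -0.001], [0.001, 0.008, -1.0]]
wrist_force: [-2.0, 1.2, 5.4]
finger_gap: 0.0631
gripper_force: 67.8
clock: 26.38
position: [0.6619, 0.0203, 0.0907]
tcp_rot: [[0.262, 0.965, 0.01], [0.965, -0.262, -0.002], [0.001, 0.01, -1.0]]
wrist_force: [-1.5, 0.6, -2.0]
finger_gap: 0.0635
gripper_force: 67.1
shift [ -9.3  -19.64   0.26] rot [ 0.01   0.001 -0.384] q [-0.07  0.41  0.24  1.39 -0.    1.77] yaw -15.2
0.78 [303.4, 182.3, 356.1, 218.1] [[ 0.643 -0.041  0.088]
 [ 0.709  0.086  0.109]]
```

View pics/k.png

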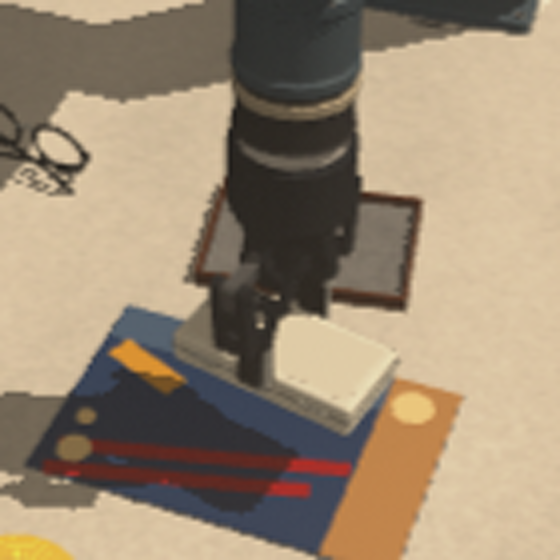

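Tin is lifted level. Carry and turn it to the tray.

```bash
python3 -m inch '[[[0.6,-0.5,-1,0,0.01,0,-0.05],[0.6,-1.5,-3,0,0.01,0,-0.1],[0.6,-2.6,-5.5,0,0.01,0,-0.15],[0.6,-3.8,-8,0,0.01,0,-0.2],[0.6,-5,-10.5,0,0.01,0,-0.25],[0.6,-6.2,-13,0,0.01,0,-0.3],[0.6,-7.3,-15.5,0,0.01,0,-0.35],[0.6,-8.4,-17.8,0,0.01,0,-0.384],[0.6,-9.3,-19.6,0,0.01,0,-0.384],[0.6,-9.3,-19.6,0,0.01,0,-0.384],[0.6,-9.3,-19.6,0,0.01,0,-0.384],[0.6,-9.3,-19.6,0,0.01,0,-0.384]]]'
python3 -c "
from h import *
plan(.448,-.018,.013,6.8)"
```

```text
clock: 27.48
position: [0.4465, -0.0178, 0.0863]
tcp_rot: [[-0.119, 0.993, -0.005], [0.993, 0.119, -0.0], [0.001, -0.005, -1.0]]
wrist_force: [0.2, 0.3, -1.2]
finger_gap: 0.0632
gripper_force: 67.0
shift [-0.04  0.19  7.33] rot [-0.005 -0.001  0.   ] q [-0.19 -0.13 -0.36  1.34 -0.    1.26] yaw 6.8
```

```bash
python3 -m inch '[[[0.6,0,0.2,1.5,-0.005,0,0],[0.6,0,0.2,3,-0.005,0,0],[0.6,0,0.2,4.5,-0.005,0,0],[0.6,0,0.2,5.8,-0.005,0,0],[0.6,0,0.2,6.5,-0.005,0,0],[0.6,0,0.2,7,-0.005,0,0],[0.6,0,0.2,7.3,-0.005,0,0],[0.6,0,0.2,7.3,-0.005,0,0],[0.6,0,0.2,7.3,-0.005,0,0]]]'
```

```text
clock: 28.23
position: [0.4488, -0.0178, 0.0147]
tcp_rot: [[-0.119, 0.993, 0.001], [0.993, 0.119, 0.0], [-0.0, 0.001, -1.0]]
wrist_force: [-0.4, -0.7, -1.5]
finger_gap: 0.0632
gripper_force: 67.0
```

```bash
python3 -m inch '[[[0.6,0,0,0.2,0,0,0],[0.6,0,0,0.2,0,0,0],[0.75,0,0,0.2,0,0,0],[0.9,0,0,0.2,0,0,0],[1,0,0,0.2,0,0,0],[1,0,0,0.2,0,0,0],[1,0,0,-1,0,0,0],[1,0,0,-4,0,0,0],[1,0,0,-8,0,0,0],[1,0,0,-12,0,0,0],[1,0,0,-15,0,0,0],[1,0,0,-15,0,0,0]]]'
python3 -m inch '[[[1,15,0,0,0,0,0],[1,15,0,0,0,0,0],[1,15,0,0,0,0,0],[1,15,0,0,0,0,0],[1,15,0,0,0,0,0]]]'
python3 - <<'E'
from h import *
for cam in("scene","top"):
    p,d=arm.camera(cam);W=cloud(cam,d).reshape(-1,3)
    def f(n,lo,hi,x,y,r):
        q=W[(W[:,2]>lo)&(W[:,2]<hi)&(abs(W[:,0]-x)<r)&(abs(W[:,1]-y)<r)]
        if len(q)>5:
            print(cam,n,len(q),np.percentile(q[:,2],[5,95]).round(4),np.round(cv2.minEnclosingCircle((q[:,:2]*1000).astype(np.float32))[0],1),cv2.minAreaRect((q[:,:2]*1000).astype(np.float32)))
    f("tin",.022,.04,.448,-.018,.09);f("blk",.05,.075,.44,.32,.07);f("red",.05,.075,.6,.29,.07);f("roll",.03,.042,.577,-.279,.07);f("pot",.055,.07,.537,.455,.06);f("spec",.02,.06,.42,-.28,.08)
cv2.imwrite("pics/l.png",cv2.resize(p[130:275,155:450],None,fx=2.7,fy=2.7,interpolation=cv2.INTER_CUBIC))
E
```

```text
clock: 29.23
position: [0.4528, -0.0186, 0.1727]
tcp_rot: [[-0.119, 0.993, 0.014], [0.993, 0.119, -0.003], [-0.004, 0.014, -1.0]]
wrist_force: [0.7, -0.2, 0.2]
finger_gap: 0.0855
gripper_force: 0.0
clock: 29.65
position: [0.4294, 0.1352, 0.1641]
tcp_rot: [[-0.125, 0.992, -0.0], [0.992, 0.125, 0.003], [0.003, 0.0, -1.0]]
wrist_force: [0.5, 0.2, 0.2]
finger_gap: 0.0854
gripper_force: 0.0
scene tin 605 [0.0245 0.03  ] [450.5 -17.8] ((451.0660400390625, -16.479293823242188), (69.83782196044922, 129.7250213623047), 8.195243835449219)
scene blk 104 [0.052  0.0616] [440.7 325.1] ((442.0873107910156, 324.8150634765625), (33.16819763183594, 32.266571044921875), 44.994869232177734)
scene red 135 [0.0523 0.0617] [600.5 292.4] ((600.0795288085938, 291.6127014160156), (34.19537353515625, 34.60768127441406), 0.9093679785728455)
scene roll 233 [0.0311 0.0389] [ 579.9 -279.6] ((580.6333618164062, -278.799560546875), (65.23579406738281, 62.4250373840332), 54.186397552490234)
scene pot 141 [0.0555 0.0613] [537.9 456.6] ((537.9344482421875, 454.8074645996094), (66.14276123046875, 67.01722717285156), 64
[... 321 characters left out ...]
0552 0.0634] [437.6 323.6] ((439.12451171875, 326.9551696777344), (23.610429763793945, 34.562904357910156), 61.69303894042969)
top red 108 [0.0546 0.0636] [597.4 289.5] ((597.5762939453125, 289.361572265625), (32.34320831298828, 31.789329528808594), 46.4710693359375)
top roll 282 [0.0325 0.0402] [ 577.7 -281.6] ((577.7836303710938, -281.2321472167969), (63.50917053222656, 63.37555694580078), 60.75685501098633)
top pot 102 [0.0556 0.0636] [535.1 453.4] ((535.9495239257812, 453.40081787109375), (65.70335388183594, 62.75615692138672), 88.4859619140625)
top spec 132 [0.0219 0.0434] [ 413.6 -276. ] ((420.27587890625, -277.8480224609375), (137.34173583984375, 28.523794174194336), 74.5281753540039)
```

View pics/l.png

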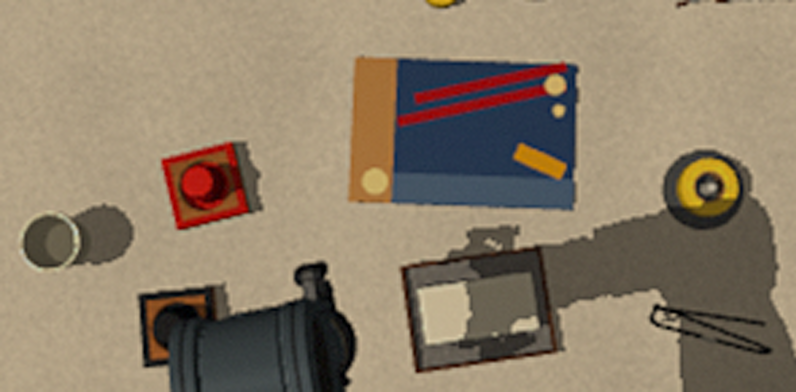

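The picture shows the roll on its spindle (708,187), red in its well (203,184), black in its well (175,325), the tin in the tray (480,305), and the pot and spectacles where they were. Everything measured agrees, so I'm handing it in.

```bash
python3 -m inch '[[[1,0,0,0,0,0,0],[1,0,0,0,0,0,0],[1,0,0,0,0,0,0],[1,0,0,0,0,0,0]]]' | head -1; python3 -c "
from workcell import arm
print(arm.finish_job())"
```

```text
clock: 30.08
the job is handed in; nothing more can be done
None
```

The job is handed in after about 30 s of robot time: the last camera check showed the roll on its spindle, both bottles upright in their own wells, the tin flat in the tray, and the spectacles and water pot undisturbed; no verdict was returned.

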